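Lay a portable speaker's parts into its shell

TASK

Lay the parts of this portable speaker into its front shell, which lies face down on the mat: the woofer (the larger driver) centred on the large gasket ring and the tweeter (the smaller one) centred on the small ring at the other end, both magnet up, and the battery pack between the two, crosswise in the middle of the shell on its foam strip. Then lay the amplifier board squarely on top of the battery, lengthwise along it and component side up, with its sockets towards the socket plate in the shell's wall. Set each part down gently, dropping none, and leave everything at rest.

Things in the scene. Friction and masses are not known exactly. Their poses are not given: they have to be found in the camera images.
- shell: front half of a speaker housing, grey plastic, face down, held fast: open tray 113 mm along x, 234 mm along y, floor 3 mm thick, walls 12 mm high. Origin: centre of underside, z up. A grey foam strip in its middle (72 mm along x, 40 along y, top 5 mm over the origin) is the battery's place. Gasket rings sit 70 mm either side of the origin along y; which end has which varies
- big_ring: large flat black gasket ring (the woofer's) on the shell's floor near one end, fixed: 76 mm across, hole 54 mm, 3 mm high, flat on top, no rim. Origin: centre of its underside, on the shell's floor; z up
- small_ring: small flat black gasket ring (the tweeter's) on the shell's floor near the other end, fixed: 50 mm across, hole 32 mm, 3 mm high, flat on top, no rim. Origin: centre of its underside, on the shell's floor; z up
- port: aluminium socket plate with two dark openings, standing upright in the middle of the shell's long wall on the shell's -x side, fixed: 46 mm wide along y, 3 mm thick, 38 mm high. Origin: centre of its lower edge, 54.5 mm from the shell's origin along the shell's -x
- woofer: larger loudspeaker driver, loose, lying magnet up: flange 66 mm across, 4 mm thick at the bottom, black basket narrowing upward to 46 mm, steel plate 49 mm across at 17 to 20 mm height, dark magnet 45 mm across above it, top at 36 mm. Grip it by the magnet. 260 g. Origin: centre of the flange's underside, z up; its yaw does not matter
- tweeter: smaller loudspeaker driver, loose, lying magnet up: flange 42 mm across, 3 mm thick at the bottom, collar 31 mm across up to 6 mm, then a steel magnet can 28 mm across, top at 24 mm. Grip it by the can. 80 g. Origin: centre of the flange's underside, z up; its yaw does not matter
- battery: battery pack, loose, dark shrink-wrapped block with a pale label on top and pale end caps: 70 mm along its x, 43 mm along its y, 22 mm high, alike both ways round. Grip across the 43 mm. 150 g. Origin: centre of its underside, z up
- board: amplifier board, loose, green, 84 mm along x, 40 mm along y, 3 mm thick, component side up. A finned aluminium heat sink stands in its middle, 30 mm along x, 26 mm along y, top 21 mm above the underside: grip it across the 26 mm. Two bright sockets at its -x end, two black capacitors 16 mm tall at its +x end. 90 g. Origin: centre of its underside, z up
There are look-alikes about, which are no part of the job. Leave any orange or yellow look-alike of the battery alone.

How it is judged:
By the outcome, as a careful person would: the job done as asked, in the order asked, and still so for the second after the job is handed in, with the robot touching nothing.
It also fails if it takes over 102 s, if anything falls off the work surface, if the arm or the gripper's body presses on something with over 40 N, if the wrist force passes 120 N, or if a joint passes its speed limit or range.

ROBOT

A 6-joint arm with a two-finger parallel gripper is mounted at the origin on the work surface. World frame = base frame: x ahead of the robot, y to its left, z up, the work surface at z = 0. Lengths are in m, angles in rad, forces in N, time in s.
With the tool pointing down it reaches from about 0.3 to 0.775 m from the base axis. Payload 14.6 kg.
Tool frame: the origin (TCP) lies on the centre line of the jaws, within the pads' length; the fingertips stand 25 mm ahead of it and the grasp point (between the pads) lies 6 mm ahead of it (ctrl.tip_reach is the distance from the TCP to the fingertips, in m); z points along the fingers, y is the line along which they close (so a half turn about z gives the same grasp; the last joint's range is limited). The gripper opens to 94 mm and grips with 3 to 60 N. Pads are 16 mm wide; open, the fingers measure 119 mm over their backs; the gripper's body (75 mm by 177 mm) begins 78 mm behind the grasp point.
Start: joints at [1.202, 0.3, 1.521, -0, 1.321, -0.067], TCP at [0.163, 0.525, 0.23] pointing down, gripper open.
Joint ranges: [-3.03, 3.03], [-0.79, 2.21], [0.23, 2.52], [-1.04, 4.18], [0, 3.07], [-2.55, 2.55]. Speed limits (rad/s): [2.22, 2.22, 2.57, 3.14, 3.14, 3.14].

INTERFACE

Orientations are given as [roll, pitch, yaw] about the fixed x, y, z axes, in that order (R = Rz(yaw) Ry(pitch) Rx(roll)).
In Python, from station import ctrl gives the robot as it stands. The module is installed in compiled form; this text tells all that it offers.
- The arm moves only by the tool apply_moves, never from a script. Its argument "deltas" is a list of rows, each a list of 7 numbers: the closure in counts, from 0 (fully open) to 255 (shut), then the shift along the world's x, y, z in cm, then the turn, a rotation vector about the world's x, y, z in rad. In form: [[jaw, tx, ty, tz, ax, ay, az], ...]. A call has 1 to 10 rows; each row shifts and turns the commanded pose from where the row before left it; what a row does not reach is not made up. A row lasts 1/10 s, in which the tool goes at most 50 mm and 8.59 degrees, less where a joint would pass 70% of its speed; a pose out of reach is approached as far as the arm can. A call with a gripper value outside its range is refused whole. The fingers move at their own pace and stop on an object; "grip_force" is the grip in N (left out, the last holds). Time passes only in rows, so rows that do not move let the fingers close. It gives the time, the measured TCP pose, the force, the opening and the grip force at its end, in the units of the state.
- ctrl.get_obs(): the state, without advancing time (a new reading comes with each control period).
- ctrl.camera(name): name is "scene" or "top"; returns a dict with "img" (400x640x3 uint8, red, green, blue), "K" (3x3 intrinsics, pixels), "pose" (4x4, takes a point from camera to world coordinates). Camera axes: x right, y up, looking along -z (the intrinsics and any distortion apply to the point x, -y, -z); pixel columns grow to the right and rows downward; lengths in m; the calibration is good to about 2 mm. A picture is of the moment at which its call begins. There is no depth.
- ctrl.hand_in(): hands the job in; it is judged then, once.
The state is a dict: "time_s": time; "qpos": joint angles; "joint_vel": joint speeds; "tau": joint torques, N m; "ee_pos": TCP position; "eef_rot": TCP orientation; "force": force on the tool from outside, world axes, zero at the start; "moment": the same for the moment, N m; "grip_width": finger opening in m; "grip_force": force on a finger pad.
Only numpy, scipy, OpenCV 4.12 (cv2) and the standard library are available. Lean on these libraries where they do the work, as an engineer would, in place of code of your own. Each camera call takes 0.05 s, during which the arm holds its last target. There are 200 camera calls.

## Working session

There is one attempt and no reset: what is moved stays moved. The work goes in short steps, Python scripts to look and compute and a tool call to move; the robot and the scene stay as the last step left them, time stands still between calls to the robot, and variables do not carry over. Pictures are saved under pics/ and viewed, at most 17 in all, crops included, and the job is handed in when it is done.

Besides the shell and the picture viewer there is one more tool, called after "Emit:" as name(argument=value, ...) on one line, values as JSON. apply_moves: Moves the arm, as the interface text tells. Its arguments: {"type":"object","properties":{"deltas":{"type":"array"},"grip_force":{"type":"number"}},"required":["deltas"]}

```bash
mkdir -p pics
python3 - <<'E'
from station import ctrl
import cv2,numpy as np
for n in ("top","scene"):
    c=ctrl.camera(n); cv2.imwrite(f"pics/{n}0.png",cv2.cvtColor(c["img"],cv2.COLOR_RGB2BGR))
    print(n,c["K"].round(1).tolist(),c["pose"].round(4).tolist(),[k for k in c])
print(ctrl.get_obs())
E
```

```text
top [[366.8, 0.0, 322.4], [0.0, 366.8, 194.6], [0.0, 0.0, 1.0]] [[0.0089, 0.9834, -0.1814, 0.2547], [-0.9999, 0.0065, -0.0139, -0.1188], [-0.0125, 0.1815, 0.9833, 0.9241], [0.0, 0.0, 0.0, 1.0]] ['img', 'K', 'pose']
scene [[503.9, 0.0, 317.7], [0.0, 503.9, 196.6], [0.0, 0.0, 1.0]] [[0.7686, -0.4165, 0.4856, 1.0227], [0.6394, 0.4773, -0.6028, -0.8436], [0.0193, 0.7738, 0.6331, 0.8408], [0.0, 0.0, 0.0, 1.0]] ['img', 'K', 'pose']
{'time_s': 0.1, 'qpos': array([ 1.20239613e+00,  3.00382957e-01,  1.52153659e+00,  8.43718705e-07,
        1.32072920e+00, -6.66160683e-02]), 'joint_vel': array([ 6.21743272e-04, -6.95610130e-04, -7.02223477e-04,  6.47893214e-05,
        2.17725251e-04,  1.09455955e-03]), 'tau': array([ 2.80853592e-04, -5.32635176e+01, -3.53285122e+01,  7.08958693e-02,
        2.33946566e-02, -9.16017871e-05]), 'ee_pos': array([0.1634033 , 0.52493085, 0.22995349]), 'eef_rot': array([-3.14053896e+00, -7.11159689e-05,  2.83980828e+00]), 'force': array([-0.57558829, -0.60149595, -0.26725539]), 'moment': array([-0.00959677, -0.02090131, -0.02186106]), 'grip_force': 0.0, 'grip_width': 0.09404720853297058}
```

View pics/top0.png

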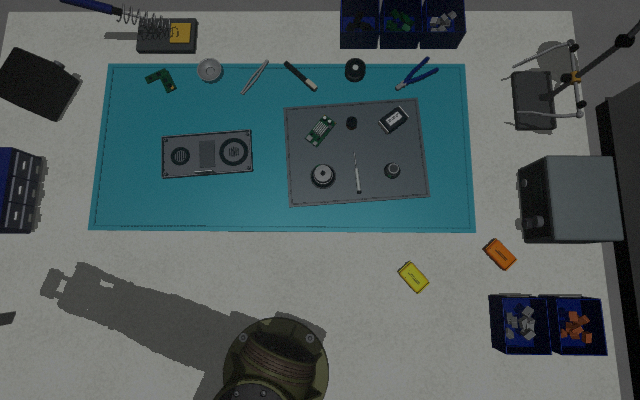

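View pics/scene0.png

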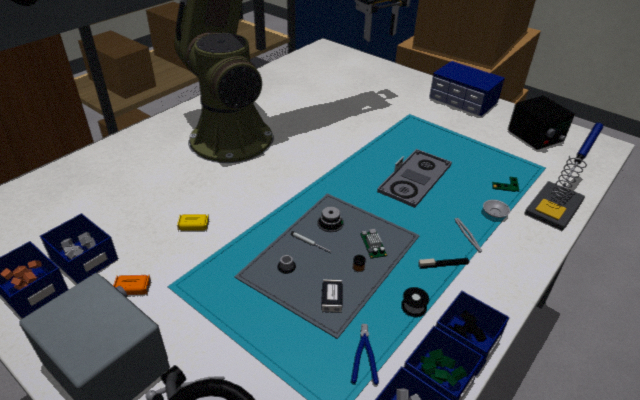

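The top view shows the shell at about (207,154) with its big ring on the right. On the tray are the woofer (322,175), tweeter (392,171), battery (394,120) and board (320,129). Next I'll enlarge both views.

```bash
cat > h.py <<'E'
from station import ctrl
import cv2,numpy as np
def grab(n,k=4):
    cs=[ctrl.camera(n) for _ in range(k)]
    return np.mean([c["img"].astype(float) for c in cs],0).astype(np.uint8),cs[0]["K"],cs[0]["pose"]
def cast(px,z,K,P):
    px=np.atleast_2d(px).astype(float); d=np.c_[(px[:,0]-K[0,2])/K[0,0],-(px[:,1]-K[1,2])/K[1,1],-np.ones(len(px))]@P[:3,:3].T
    o=P[:3,3]; return o+d*((z-o[2])/d[:,2])[:,None]
def proj(p,K,P):
    q=(np.atleast_2d(p)-P[:3,3])@P[:3,:3]; return np.c_[K[0,2]+K[0,0]*q[:,0]/-q[:,2],K[1,2]-K[1,1]*q[:,1]/-q[:,2]]
E
python3 - <<'E'
from h import *
for n,(a,b,c,d) in dict(top=(150,90,440,215),scene=(230,130,460,345)).items():
    im,K,P=grab(n); np.savez(f"{n}.npz",im=im,K=K,P=P)
    cr=np.clip(im[b:d,a:c,::-1].astype(float)*1.5,0,255).astype(np.uint8)
    s=2.75
    if n=="top":
        cv2.imwrite("pics/t1a.png",cv2.resize(cr[:, :115],None,fx=6,fy=6,interpolation=2)[0:600])
        cv2.imwrite("pics/t1b.png",cv2.resize(cr[:, 140:],None,fx=5,fy=5,interpolation=2)[0:600,:800])
    else: cv2.imwrite("pics/s1.png",cv2.resize(cr,None,fx=s,fy=s,interpolation=2))
E
```

```text
(no output)
```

View pics/t1a.png

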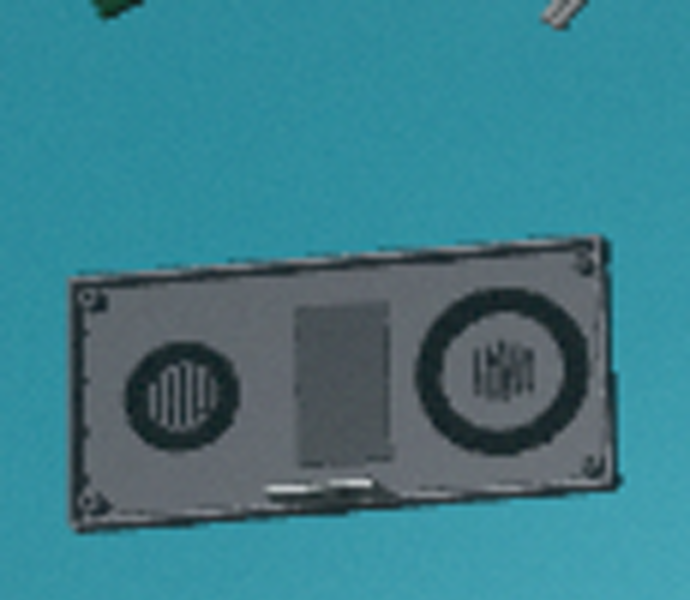

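View pics/t1b.png

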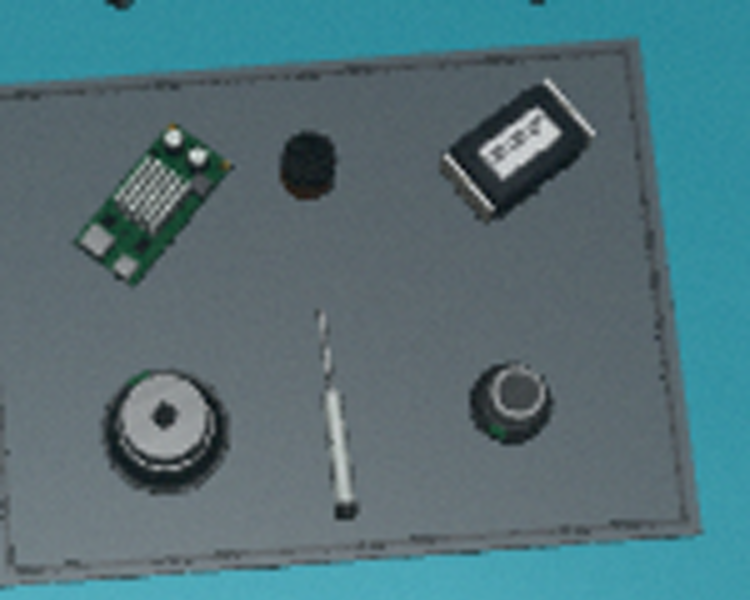

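View pics/s1.png

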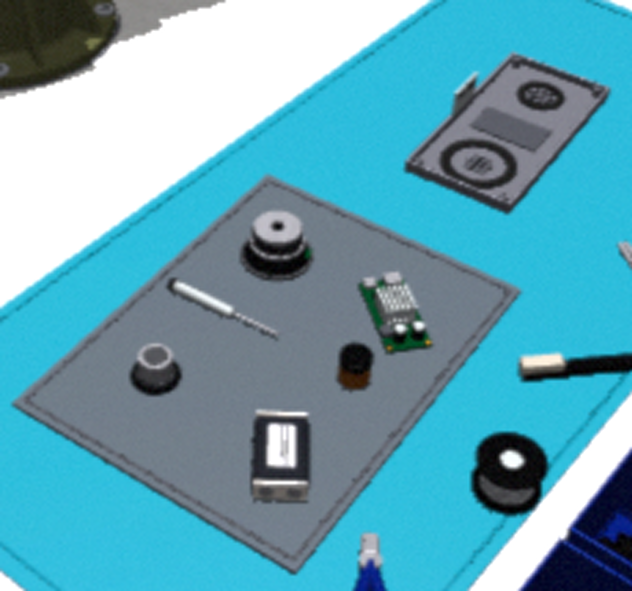

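The crops show:
- **Shell:** small ring at top-view (180,156), big ring at (234,152), and the port plate on the near (−x) wall.
- **Parts:** woofer top (323,173), tweeter can (394,168), heat sink (320,129), battery label (394,117).

Now measuring in both views.

```bash
cat > m.py <<'E'
from h import *
def load(n): d=np.load(f"{n}.npz"); return d["im"],d["K"],d["P"]
def blob(im,c,r,mode,thr=None):
    """largest blob near c in window r; mode bright/dark/green/label; returns hull contour in px"""
    x0,y0=int(c[0]-r),int(c[1]-r); w=cv2.resize(im[y0:y0+2*r,x0:x0+2*r],None,fx=8,fy=8,interpolation=cv2.INTER_CUBIC)
    g=cv2.cvtColor(w,cv2.COLOR_RGB2GRAY)
    if mode=="green":
        f=w.astype(int); g=np.clip(2*f[...,1]-f[...,0]-f[...,2]+60,0,255).astype(np.uint8)
    t=cv2.THRESH_BINARY_INV if mode=="dark" else cv2.THRESH_BINARY
    th,m=cv2.threshold(g,thr or 0,255,t+(0 if thr else cv2.THRESH_OTSU))
    m=cv2.morphologyEx(m,cv2.MORPH_OPEN,np.ones((5,5)))
    if mode in("bright","green"): m=cv2.morphologyEx(m,cv2.MORPH_CLOSE,np.ones((13,13)))
    cs,_=cv2.findContours(m,cv2.RETR_EXTERNAL,cv2.CHAIN_APPROX_NONE)
    h=cv2.convexHull(max(cs,key=cv2.contourArea))[:,0].astype(float)
    return (h+.5)/8-.5+[x0,y0],th
if __name__=="__main__":
    T=dict(small=((180.3,156.2),12,"dark",.006),big=((233.7,151.7),17,"dark",.006),woof=((323,173.4),11,"bright",.036),
      tweet=((393.6,168),8,"bright",.024),sink=((320.4,128.6),8,"bright",.021),board=((320.4,130.5),18,"green",.003),label=((394,117),9,"bright",.022),foam=((207,154),14,"dark",.005))
    S=dict(small=((426.7,164.5),11),big=((403.8,189.3),16),woof=((331,210),12),tweet=((286.4,258.7),8),sink=((374.4,238.4),9),board=((374,243),17),label=((332.5,291.8),11),foam=((416,176),14))
    for k,(c,r,mo,z) in T.items():
        for n,(cc,rr) in (("top",(c,r)),("scene",S[k])):
            im,K,P=load(n); h,th=blob(im,cc,rr,mo); w=cast(h,z,K,P)[:,:2]*1000
            (cx,cy),(a,b),ang=cv2.minAreaRect(w.astype(np.float32)); el=cv2.fitEllipse(w.astype(np.float32)) if len(w)>5 else ((0,0),(0,0),0)
            print(k,n,int(th),"rect",np.round([cx,cy,a,b,ang],1),"ell",np.round([*el[0],*el[1]],1))
    for n in("top","scene"):
        im,K,P=load(n); print(n,proj([.1634,.5249,.23],K,P))
E
python3 m.py
```

```text
small top 47 rect [525.1 267.3  49.6  50.2   6.4] ell [524.9 267.1  50.2  51. ]
small scene 62 rect [523.3 266.8  49.5  53.1  29.5] ell [523.2 266.5  49.9  54.3]
big top 49 rect [5.371e+02 1.279e+02 7.560e+01 7.630e+01 3.000e-01] ell [537.1 127.8  76.1  77.4]
big scene 59 rect [539.  114.4  82.7 102.7  33.9] ell [544.7 113.   89.1 111.5]
woof top 64 rect [ 4.745e+02 -1.059e+02  5.600e+01  5.480e+01  3.000e-01] ell [ 490.6 -105.8   56.3   92.4]
woof scene 60 rect [460.8 -93.5  60.2  90.8  39.7] ell [456.  -88.3  79.  115.9]
tweet top 54 rect [ 4.938e+02 -2.828e+02  3.650e+01  4.050e+01  3.000e-01] ell [ 502.8 -283.4   42.8   53.6]
tweet scene 68 rect [ 477.1 -275.8   35.9   44.3   41.9] ell [ 474.  -273.1   48.1   53.4]
sink top 58 rect [602.  -91.8  46.5  33.8  51.8] ell [598.1 -96.   35.4  59.7]
sink scene 76 rect [587.4 -87.3  44.5  49.2  40.9] ell [584.  -81.2  48.5  74.9]
board top 80 rect [597.8 -98.1  41.8  85.8  52.6] ell [596.6 -98.3  68.1  91.7]
board scene 86 rect [ 617.5 -114.6   39.1   28.    76.8] ell [ 615.3 -112.7   30.6   42.5]
label top 77 rect [ 623.6 -288.5   22.1   42.    39.1] ell [ 623.1 -288.    26.4   53. ]
label scene 101 rect [ 617.  -284.8   21.8   42.    37.5] ell [ 617.5 -284.7   28.5   50.6]
foam top 60 rect [530.9 197.7  75.8  43.    4.7] ell [531.7 197.2  54.5  97.1]
foam scene 70 rect [529.7 196.4  74.6  43.7   5.5] ell [531.2 197.6  55.3  89.7]
top [[-23.12618224 309.53816214]]
scene [[380.42973094  30.027326  ]]
```

```bash
cat > m2.py <<'E'
from m import *
def tri(pa,pb):
    A=[];b=[]
    for n,p in (("top",pa),("scene",pb)):
        _,K,P=load(n); o=P[:3,3]; d=cast(p,0,K,P)[0]-o; d/=np.linalg.norm(d); M=np.eye(3)-np.outer(d,d); A.append(M); b.append(M@o)
    x,res,_,_=np.linalg.lstsq(np.vstack(A),np.hstack(b),rcond=None); return x*1000,np.sqrt(res)*1000
if __name__=="__main__":
    Q=dict(woof=((323,173.4),11,(331,212),11,"bright",(95,120)),tweet=((393.6,168),8,(286.4,258.7),8,"bright",(75,90)),
      label=((394,117),9,(332.5,291.8),11,"bright",(0,0)),board=((320.4,130.5),18,(374,243),17,"green",(75,75)),sink=((320.4,128.6),8,(374.4,238.4),8,"bright",(85,110)),
      big=((233.7,151.7),17,(403.8,189.3),16,"dark",(0,45)),small=((180.3,156.2),12,(426.7,164.5),11,"dark",(0,0)))
    for k,(a,r,b,s,mo,t) in Q.items():
        cs=[];o=[]
        for n,c,rr,tt in (("top",a,r,t[0]),("scene",b,s,t[1])):
            im,K,P=load(n); h,th=blob(im,c,rr,mo,tt); h=h.astype(np.float32)
            rc=cv2.minAreaRect(h); e=cv2.fitEllipse(h); p=e[0] if k in("woof","tweet","big","small") else rc[0]; cs.append(p); o+=[np.round(p,1).tolist(),np.round(rc[1],1).tolist()]
        x,res=tri(*cs); print(k,o,x.round(1),res.round(1))
    for n in("top","scene"):
        im,K,P=load(n); 
        for k,c,r in (("woof",(323,173.4) if n=="top" else (331,212),9),("tweet",(393.6,168) if n=="top" else (286.4,258.7),6)):
            x,y=map(int,c); g=cv2.cvtColor(im,cv2.COLOR_RGB2GRAY)[y-r:y+r+1,x-r:x+r+1]; print(n,k,x-r,y-r); print(g)
E
python3 m2.py
```

```text
woof [[322.4, 172.8], [15.8, 15.8], [330.5, 211.8], [15.2, 9.8]] [ 471.3 -106.6   42. ] [1.4]
tweet [[393.2, 168.1], [10.4, 8.3], [286.1, 258.8], [11.4, 11.3]] [ 487.6 -283.5   30.3] [1.2]
label [[393.5, 118.1], [8.4, 15.6], [332.0, 291.5], [10.6, 15.7]] [ 620.8 -288.2   27.9] [1.4]
board [[320.0, 130.2], [16.1, 32.3], [377.1, 252.2], [9.6, 18.0]] [605.  -96.8 -15.5] [1.3]
sink [[320.2, 127.8], [10.6, 11.6], [373.6, 237.8], [8.4, 13.0]] [594.1 -99.3  27.4] [1.]
big [[233.3, 151.5], [27.9, 29.1], [403.7, 189.2], [27.5, 17.3]] [536.3 127.3   6.1] [0.9]
small [[179.9, 155.7], [18.2, 19.2], [426.1, 164.5], [17.7, 10.6]] [524.1 266.2   6.6] [1.]
top woof 314 164
[[ 73  74  72  72  56  47  50  53  56  53  51  51  57  65  66  73  73  73
   72]
 [ 74  71  58  47  46  65  72 100  95  98  94  69  40  41  51  61  73  73
   71]
 [ 72  53  43  44  84  97  97  97  96  95  96  92  95  85  29  38  58  65
   74]
 [ 53  32  46 101  97  97  98  95  94  96  99 100 102  98  95  28  34  51
   50]
 [ 31  34  96  98  96  94  97  96  98 102 103 100 100 101  99  94  21  31
   53]
 [ 23  56  98  97  97  96  99
[... 3434 characters left out ...]
82  83  84  83  81  83  83  83  82  84]
 [ 81  83  82  83  82  83  83  83  82  83  84  83  84]
 [ 83  84  82  85  86  87  89  90  86  84  83  83  84]
 [ 82  83  89  98 108 116 117 116 107  96  89  82  83]
 [ 85  94 111 100  93  79  76  73  73  95 106  95  84]
 [ 92 109  99  75  66  60  59  58  59  69  98 113  94]
 [103 106  78  62  60  58  59  58  58  59  73 109 102]
 [107 108  77  59  58  58  58  58  58  59  67 108 103]
 [113 118  85  60  56  57  57  59  60  60  69 107  85]
 [ 76 109 107  76  62  58  61  62  66  87 107 102  65]
 [ 45  77 105 110  83  72  67  87  96 110  99  67  38]
 [ 33  47  60  88 102 109 111 121 106  89  63  42  37]
 [ 31  38  42  49  59  59  60  64  59  49  41  38  32]]
```

Triangulated heights put the parts on a 6 mm tray and the shell at z=0, turned +5° about (530.5,197). Setting out for the woofer.

Emit:
apply_moves(deltas=[[0, 2, -4.2, 0, 0, 0, 0.039], [0, 2, -4.2, 0, 0, 0, 0.039], [0, 2, -4.2, 0, 0, 0, 0.039], [0, 2, -4.2, 0, 0, 0, 0.039], [0, 2, -4.2, 0, 0, 0, 0.039], [0, 2, -4.2, 0, 0, 0, 0.039], [0, 2, -4.2, 0, 0, 0, 0.039], [0, 2, -4.2, 0, 0, 0, 0.039], [0, 2, -4.2, 0, 0, 0, 0.039], [0, 2, -4.2, 0, 0, 0, 0.038]], grip_force=15)

```text
time_s: 1.5
ee_pos: [0.3639, 0.1033, 0.2308]
eef_rot: [3.141, 0.001, -3.053]
force: [0.3, 0.5, -0.3]
grip_width: 0.0938
grip_force: 0.0
```

Emit:
apply_moves(deltas=[[0, 2, -4.2, -1, 0, 0, 0], [0, 2, -4.2, -2, 0, 0, 0], [0, 2, -4.2, -2, 0, 0, 0], [0, 2, -4.2, -2, 0, 0, 0], [0, 2.5, -4, -2, 0, 0, 0], [0, 0, 0, -2, 0, 0, 0], [0, 0, 0, 0, 0, 0, 0], [0, 0, 0, 0, 0, 0, 0]])

```text
time_s: 2.3
ee_pos: [0.467, -0.1, 0.1221]
eef_rot: [3.141, -0.0, -3.054]
force: [-0.2, 0.8, 0.1]
grip_width: 0.094
grip_force: 0.0
```

Run:
```python
from h import *
s=ctrl.get_obs();print(s["time_s"],s["ee_pos"],s["eef_rot"],s["grip_width"])
im,K,P=grab("top",1);cv2.imwrite("pics/t2.png",cv2.resize(im[60:260,240:460,::-1],None,fx=2.5,fy=2.5))
im,K,P=grab("scene",1);cv2.imwrite("pics/s2.png",cv2.resize(im[100:345,210:460,::-1],None,fx=2,fy=2))
a=cv2.imread("pics/t2.png");b=cv2.imread("pics/s2.png");cv2.imwrite("pics/c2.png",np.hstack([cv2.resize(a,(400,400)),cv2.resize(b,(400,400))]))
```

```text
2.3 [ 0.46699268 -0.0999923   0.12211286] [ 3.14142697e+00 -3.66556996e-04 -3.05414386e+00] 0.09397211454994353
```

View pics/c2.png

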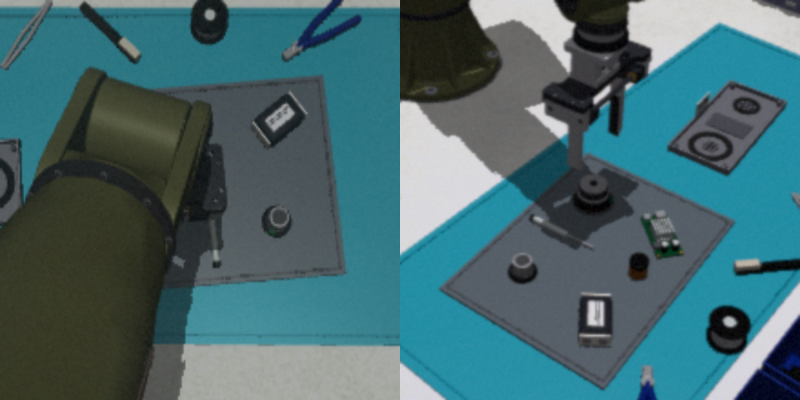

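The top view is blocked by the arm. The scene view shows the open jaws straddling the woofer, so I'll descend and grip.

Emit:
apply_moves(deltas=[[0, 0.43, -0.66, -1, 0, 0, 0], [0, 0, 0, -2, 0, 0, 0], [0, 0, 0, -2, 0, 0, 0], [0, 0, 0, -1.2, 0, 0, 0], [0, 0, 0, -0.6, 0, 0, 0], [0, 0, 0, 0, 0, 0, 0], [150, 0, 0, 0, 0, 0, 0], [150, 0, 0, 0, 0, 0, 0], [150, 0, 0, 0, 0, 0, 0], [150, 0, 0, 0, 0, 0, 0]], grip_force=20)

```text
time_s: 3.4
ee_pos: [0.4716, -0.107, 0.054]
eef_rot: [-3.141, 0.001, -3.054]
force: [-0.1, -0.6, 0.5]
grip_width: 0.0652
grip_force: 0.0
```

Emit:
apply_moves(deltas=[[150, 0, 0, 0, 0, 0, 0], [150, 0, 0, 0, 0, 0, 0], [150, 0, 0, 0, 0, 0, 0]])

```text
time_s: 3.7
ee_pos: [0.4714, -0.1069, 0.0537]
eef_rot: [3.142, 0.0, -3.054]
force: [-0.7, 0.9, 0.0]
grip_width: 0.044
grip_force: 20.0
```

Emit:
apply_moves(deltas=[[150, 0, 0, 0.5, 0, 0, 0], [150, 0, 0, 1.5, 0, 0, 0], [150, 0, 0, 2.5, 0, 0, 0], [150, 0, 0, 2, 0, 0, 0], [150, 0.5, 2, 0, 0, 0, 0], [150, 1, 4, 0, 0, 0, 0], [150, 1.2, 4.5, 0, 0, 0, 0], [150, 1.2, 4.5, 0, 0, 0, 0], [150, 1.2, 4.4, 0, 0, 0, 0], [150, 0.9, 2.5, 0, 0, 0, 0]])

```text
time_s: 4.7
ee_pos: [0.5314, 0.115, 0.1188]
eef_rot: [3.141, -0.0, -3.053]
force: [-0.3, -1.1, -2.9]
grip_width: 0.0444
grip_force: 20.0
```

Emit:
apply_moves(deltas=[[150, 0.5, 1.5, 0, 0, 0, 0], [150, 0, 0, 0, 0, 0, 0], [150, 0, 0, 0, 0, 0, 0], [150, 0, 0, 0, 0, 0, 0]])

```text
time_s: 5.1
ee_pos: [0.5362, 0.1259, 0.1187]
eef_rot: [-3.141, -0.0, -3.056]
force: [0.5, 0.0, -3.8]
grip_width: 0.0442
grip_force: 20.0
```

Run:
```python
from h import *
s=ctrl.get_obs();print(s["ee_pos"],s["force"])
im,K,P=grab("scene",2);a=cv2.resize(im[110:230,340:480,::-1],None,fx=4,fy=4,interpolation=2)
tp=s["ee_pos"]; p=proj([tp+[0,0,-.046+z] for z in (0,.036)],K,P); print(p)
cv2.imwrite("pics/s3.png",np.clip(a*1.3,0,255))
```

```text
[0.53621871 0.12588358 0.11867643] [ 0.52245927  0.02662037 -3.77392674]
[[406.82095291 169.22270584]
 [408.67543877 157.806917  ]][ WARN:0@0.960] global loadsave.cpp:1063 imwrite_ Unsupported depth image for selected encoder is fallbacked to CV_8U.
```

View pics/s3.png

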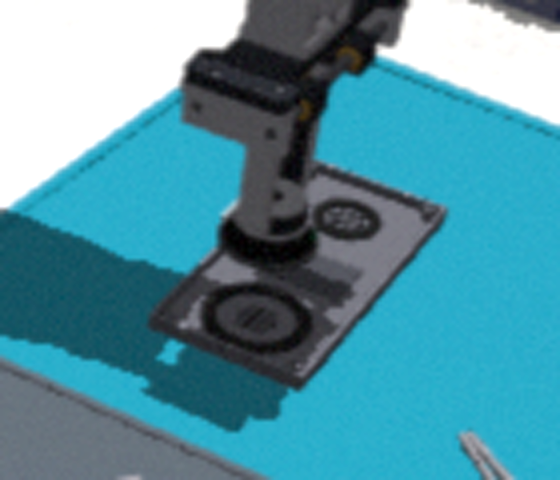

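The woofer hangs level. Its flange is at about (407,170), within roughly 1 px of prediction, and the rings are below it. Lowering now.

Emit:
apply_moves(deltas=[[150, 0.02, 0.15, -1.5, 0, 0, 0], [150, 0, 0, -2, 0, 0, 0], [150, 0, 0, -1.5, 0, 0, 0], [150, 0, 0, -0.7, 0, 0, 0], [150, 0, 0, -0.3, 0, 0, 0], [150, 0, 0, -0.2, 0, 0, 0], [150, 0, 0, -0.1, 0, 0, 0], [150, 0, 0, -0.1, 0, 0, 0], [150, 0, 0, 0, 0, 0, 0]])

```text
time_s: 6.1
ee_pos: [0.537, 0.1286, 0.0557]
eef_rot: [-3.142, 0.001, -3.054]
force: [-3.4, -1.6, 5.2]
grip_width: 0.0443
grip_force: 20.0
```

```bash
cat >> h.py <<'E'
def pose(k=6):
    o=[]
    for _ in range(k):
        c=ctrl.camera("scene"); s=ctrl.get_obs(); o.append(np.r_[s["ee_pos"]*1000,s["force"]])
    print("t",s["time_s"],np.mean(o,0).round(2),"sd",np.std(o,0).round(2)); return c
E
python3 -c "from h import *;pose(6)"
```

```text
t 6.4 [536.99 128.58  55.71  -3.24  -1.43   5.86] sd [0.01 0.01 0.01 0.39 0.34 0.38]
```

Emit:
apply_moves(deltas=[[150, 0, 0, 0.4, 0, 0, 0], [150, -0.06, -0.12, 0, 0, 0, 0], [150, 0, 0, 0, 0, 0, 0], [150, 0, 0, 0, 0, 0, 0]])

```text
time_s: 6.8
ee_pos: [0.5359, 0.1273, 0.0586]
eef_rot: [-3.142, -0.0, -3.054]
force: [-0.4, -0.1, -2.2]
grip_width: 0.0447
grip_force: 20.0
```

```bash
python3 -c "from h import *;pose(4)"
```

```text
t 7.0 [ 5.3596e+02  1.2738e+02  5.8550e+01  4.0000e-02 -7.0000e-02 -3.2700e+00] sd [0.01 0.01 0.02 0.46 0.35 0.18]
```

Emit:
apply_moves(deltas=[[150, 0.03, 0, -0.15, 0, 0, 0], [150, 0, 0, -0.1, 0, 0, 0], [150, 0, 0, -0.05, 0, 0, 0], [150, 0, 0, -0.05, 0, 0, 0], [150, 0, 0, 0, 0, 0, 0], [150, 0, 0, 0, 0, 0, 0]])

```text
time_s: 7.6
ee_pos: [0.5363, 0.1274, 0.0557]
eef_rot: [-3.142, 0.0, -3.054]
force: [-4.3, -1.0, 5.6]
grip_width: 0.0444
grip_force: 20.0
```

Emit:
apply_moves(deltas=[[125, 0, 0, 0, 0, 0, 0], [110, 0, 0, 0, 0, 0, 0], [95, 0, 0, 0, 0, 0, 0], [80, 0, 0, 0, 0, 0, 0], [80, 0, 0, 0.5, 0, 0, 0], [60, 0, 0, 2, 0, 0, 0], [0, 0, 0, 3, 0, 0, 0], [0, 0, -3, 2, 0, 0, 0], [0, -1, -4.5, 0, 0, 0, 0], [0, -1, -4.5, 0, 0, 0, 0]])

```text
time_s: 8.6
ee_pos: [0.5162, 0.0063, 0.1312]
eef_rot: [-3.141, 0.002, -3.053]
force: [0.6, 0.1, 0.4]
grip_width: 0.0936
grip_force: 0.0
```

Emit:
apply_moves(deltas=[[0, 0, -4.5, 0, 0, 0, 0], [0, 0, -4.5, 0, 0, 0, 0], [0, -0.5, -4.5, 0, 0, 0, 0], [0, -0.5, -4.5, 0, 0, 0, 0], [0, -0.5, -4.5, 0, 0, 0, 0], [0, -0.5, -4, 0, 0, 0, 0], [0, -0.5, -2, -1, 0, 0, 0], [0, 0, 0, 0, 0, 0, 0], [0, 0, 0, 0, 0, 0, 0]])

```text
time_s: 9.5
ee_pos: [0.4913, -0.2774, 0.1203]
eef_rot: [3.141, -0.0, -3.055]
force: [1.1, -0.6, 0.4]
grip_width: 0.0943
grip_force: 0.0
```

Run:
```python
from m2 import *
pose(2)
for n in("top","scene"):
    im,K,P=grab(n); np.savez(f"{n}.npz",im=im,K=K,P=P)
a=load("top")[0][120:185,150:265,::-1]; b=load("scene")[0][140:225,370:460,::-1]
cv2.imwrite("pics/c4.png",np.clip(1.4*np.hstack([cv2.resize(a,(460,340),interpolation=2),cv2.resize(b,(340,340),interpolation=2)]).astype(float),0,255).astype(np.uint8))
```

```text
t 9.6 [ 4.9164e+02 -2.7684e+02  1.2061e+02  3.6000e-01  2.4000e-01  1.8000e-01] sd [0.09 0.11 0.05 0.01 0.2  0.24]
```

View pics/c4.png

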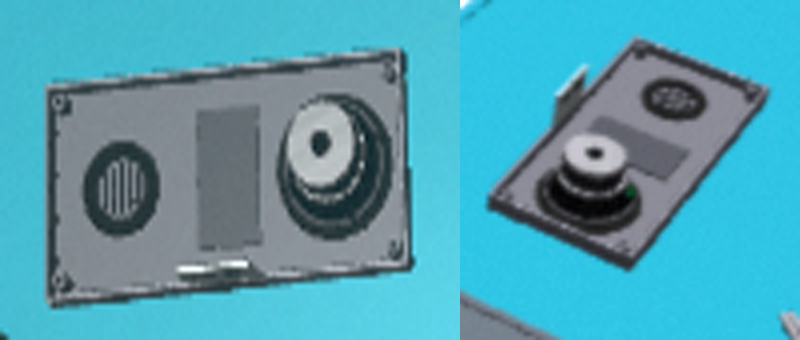

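The woofer sits flat over the big ring, and the magnet's shift in the view fits parallax. Checking its centre numerically.

Run:
```python
from m2 import *
for z in(.042,.0435):
  e=[.5364,.1274,z]
  for n,th in(("top",80),("scene",112)):
    im,K,P=load(n); q=proj(e,K,P)[0]; h,_=blob(im,q,11,"bright",th); h=h.astype(np.float32); el=cv2.fitEllipse(h); print(n,q.round(1),np.round(el,1) if 0 else (np.round(el[0],1),np.round(el[1],1)),(cast(el[0],z,K,P)[0]*1000).round(1))
```

```text
top [229.8 147.4] (array([226.6, 144.1]), array([24.6, 32.1])) [545.  136.2  42. ]
scene [405.7 178.4] (array([405. , 177.7]), array([ 9.3, 16.4])) [533.6 128.8  42. ]
top [229.7 147.2] (array([226.6, 144.1]), array([24.6, 32.1])) [544.5 135.7  43.5]
scene [405.7 178. ] (array([405. , 177.7]), array([ 9.3, 16.4])) [534.5 126.9  43.5]
```

The magnet's centre hole reads (230.2,147.1) in top and (405.5,178.5) in scene, against expected (229.8,147.4) and (405.7,178.4), so the woofer is placed. On to the tweeter.

Emit:
apply_moves(deltas=[[0, -0.4, -0.67, -1, 0, 0, 0], [0, 0, 0, -2.5, 0, 0, 0], [0, 0, 0, -2.5, 0, 0, 0], [0, 0, 0, -1.3, 0, 0, 0], [0, 0, 0, -0.8, 0, 0, 0], [100, 0, 0, 0, 0, 0, 0], [200, 0, 0, 0, 0, 0, 0], [200, 0, 0, 0, 0, 0, 0], [200, 0, 0, 0, 0, 0, 0], [200, 0, 0, 0, 0, 0, 0]], grip_force=15)

```text
time_s: 11.0
ee_pos: [0.4875, -0.2844, 0.0397]
eef_rot: [-3.141, 0.001, -3.054]
force: [0.3, -0.2, 0.0]
grip_width: 0.0574
grip_force: 0.0
```

Emit:
apply_moves(deltas=[[200, 0, 0, 0, 0, 0, 0], [200, 0, 0, 0, 0, 0, 0], [200, 0, 0, 0, 0, 0, 0], [200, 0, 0, 0, 0, 0, 0], [200, 0, 0, 0, 0, 0, 0]])

```text
time_s: 11.5
ee_pos: [0.4873, -0.2843, 0.0392]
eef_rot: [3.142, -0.0, -3.054]
force: [-0.4, -0.9, -0.1]
grip_width: 0.0276
grip_force: 15.0
```

Emit:
apply_moves(deltas=[[200, 0, 0, 0.5, 0, 0, 0], [200, 0, 0, 2, 0, 0, 0], [200, 0, 0, 3, 0, 0, 0], [200, 0, 2, 2, 0, 0, 0], [200, 0, 4.5, 0, 0, 0, 0], [200, 0.5, 4.5, 0, 0, 0, 0], [200, 0.5, 4.5, 0, 0, 0, 0], [200, 0.5, 4.5, 0, 0, 0, 0], [200, 0.5, 4.5, 0, 0, 0, 0], [200, 0.5, 4.5, 0, 0, 0, 0]])

```text
time_s: 12.5
ee_pos: [0.5122, 0.0075, 0.1146]
eef_rot: [-3.141, 0.0, -3.054]
force: [1.7, -0.5, -1.8]
grip_width: 0.0277
grip_force: 15.0
```

Emit:
apply_moves(deltas=[[200, 0.5, 4.5, 0, 0, 0, 0], [200, 0.5, 4.5, 0, 0, 0, 0], [200, 0.2, 4.5, 0, 0, 0, 0], [200, 0, 4.5, 0, 0, 0, 0], [200, 0, 4.5, 0, 0, 0, 0], [200, 0, 3.6, 0, 0, 0, 0], [200, 0, 0, -2, 0, 0, 0], [200, 0, 0, -2, 0, 0, 0], [200, 0, 0, 0, 0, 0, 0], [200, 0, 0, 0, 0, 0, 0]])

```text
time_s: 13.5
ee_pos: [0.5244, 0.2666, 0.0748]
eef_rot: [-3.142, -0.0, -3.055]
force: [-0.4, -1.0, -1.0]
grip_width: 0.0272
grip_force: 15.0
```

Run:
```python
from h import *
pose(2); s=ctrl.get_obs()
im,K,P=grab("scene",2);a=cv2.resize(im[110:230,360:500,::-1],None,fx=4,fy=4,interpolation=2)
print(proj([s["ee_pos"]+[0,0,-.033+z] for z in (0,.024)],K,P))
cv2.imwrite("pics/s5.png",cv2.convertScaleAbs(a,alpha=1.3))
```

```text
t 13.6 [ 5.2484e+02  2.6666e+02  7.5400e+01 -5.7000e-01 -4.8000e-01 -9.5000e-01] sd [0.06 0.01 0.09 0.45 0.57 0.36]
[[428.6539509  154.0642187 ]
 [430.02373774 146.92520028]]
```

View pics/s5.png

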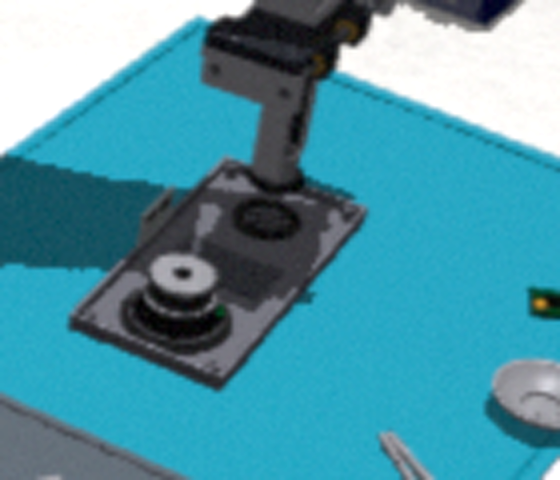

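The tweeter hangs level at about (429,156), as predicted. Lowering.

Emit:
apply_moves(deltas=[[200, -0.05, 0, -1.3, 0, 0, 0], [200, 0, 0, -1.2, 0, 0, 0], [200, 0, 0, -0.5, 0, 0, 0], [200, 0, 0, -0.2, 0, 0, 0], [200, 0, 0, -0.1, 0, 0, 0], [200, 0, 0, 0, 0, 0, 0]])

```text
time_s: 14.3
ee_pos: [0.5239, 0.2667, 0.0413]
eef_rot: [3.142, 0.0, -3.054]
force: [-0.4, 0.2, -1.3]
grip_width: 0.0274
grip_force: 15.0
```

```bash
python3 -c "from h import *;pose(3)"
```

```text
t 14.45 [ 5.2397e+02  2.6676e+02  4.1280e+01 -2.8000e-01  1.6000e-01 -1.1800e+00] sd [0.01 0.02 0.01 0.33 0.22 0.33]
```

Emit:
apply_moves(deltas=[[200, 0.03, 0, -0.05, 0, 0, 0], [200, 0, 0, -0.05, 0, 0, 0], [200, 0, 0, -0.05, 0, 0, 0], [200, 0, 0, 0, 0, 0, 0], [200, 0, 0, 0, 0, 0, 0]])

```text
time_s: 14.95
ee_pos: [0.5241, 0.2668, 0.0411]
eef_rot: [3.141, 0.0, -3.054]
force: [-8.7, -3.9, 15.4]
grip_width: 0.0273
grip_force: 15.0
```

Emit:
apply_moves(deltas=[[200, 0, 0, 0.08, 0, 0, 0], [175, 0, 0, 0, 0, 0, 0], [165, 0, 0, 0, 0, 0, 0], [150, 0, 0, 0, 0, 0, 0], [130, 0, 0, 0, 0, 0, 0], [120, 0, 0, 0.5, 0, 0, 0], [100, 0, 0, 2.5, 0, 0, 0], [50, 0, 0, 3, 0, 0, 0], [0, 0.5, -2, 2, 0, 0, 0], [0, 0.9, -4.5, 0, 0, 0, 0]])

```text
time_s: 15.95
ee_pos: [0.5391, 0.2033, 0.1239]
eef_rot: [3.14, 0.005, -3.051]
force: [1.3, 0.6, -0.8]
grip_width: 0.0778
grip_force: 0.0
```

Emit:
apply_moves(deltas=[[0, 0.9, -4.5, 0, 0, 0, -0.1], [0, 0.9, -4.5, 0, 0, 0, -0.1], [0, 0.9, -4.5, 0, 0, 0, -0.1], [0, 0.9, -4.5, 0, 0, 0, -0.1], [0, 0.9, -4.5, 0, 0, 0, -0.1], [0, 0.9, -4.5, 0, 0, 0, -0.1], [0, 0.9, -4.5, 0, 0, 0, -0.1], [0, 0.9, -4.5, 0, 0, 0, -0.1], [0, 0.7, -4.5, 0, 0, 0, -0.1], [0, 0.5, -4, 0, 0, 0, -0.09]])

```text
time_s: 16.95
ee_pos: [0.6222, -0.2456, 0.1208]
eef_rot: [3.141, 0.0, 2.234]
force: [0.0, 1.1, -0.8]
grip_width: 0.0941
grip_force: 0.0
```

Run:
```python
from m2 import *
pose(2);print(ctrl.get_obs()["eef_rot"])
for n in("top","scene"):
    im,K,P=grab(n); np.savez(f"{n}.npz",im=im,K=K,P=P)
a=load("top")[0][120:185,150:265,::-1]; b=load("scene")[0][140:225,370:460,::-1]
cv2.imwrite("pics/c6.png",np.clip(1.4*np.hstack([cv2.resize(a,(460,260),interpolation=2),cv2.resize(b,(340,260),interpolation=2)]).astype(float),0,255).astype(np.uint8))
for n in("top","scene"):
    _,K,P=load(n); print(n,proj([[.5242,.2667,.030],[.5242,.2667,.006],[.5364,.1274,.042]],K,P).round(1).tolist())
```

```text
t 17.05 [ 6.2177e+02 -2.4946e+02  1.2055e+02  1.0000e-02 -1.8100e+00 -4.1000e-01] sd [0.07 1.45 0.14 0.5  2.98 0.15]
[-3.14140450e+00  7.60721825e-04  2.23123917e+00]
top [[176.3, 153.2], [180.0, 155.9], [229.8, 147.4]]
scene [[427.7, 157.6], [426.4, 164.5], [405.7, 178.4]]
```

View pics/c6.png

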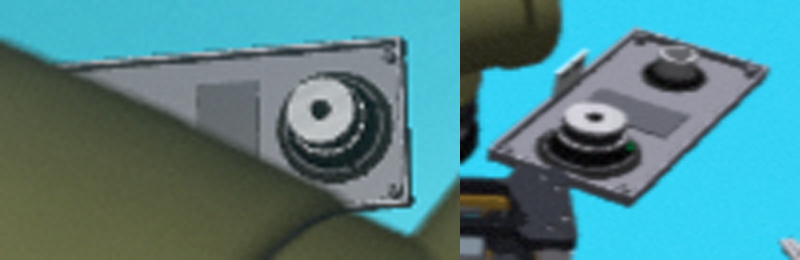

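The tweeter's can top at scene (427.7,157.7) matches the prediction. Now the battery.

Emit:
apply_moves(deltas=[[0, -0.1, -2, 0, 0, 0, 0], [0, 0, -1.75, 0, 0, 0, 0.008], [0, 0, 0, 0, 0, 0, 0], [0, 0, 0, 0, 0, 0, 0]])

```text
time_s: 17.85
ee_pos: [0.6209, -0.2812, 0.1203]
eef_rot: [-3.142, -0.0, 2.246]
force: [0.8, 0.7, 0.1]
grip_width: 0.0941
grip_force: 0.0
```

Run:
```python
from h import *
pose(2);print(ctrl.get_obs()["eef_rot"])
im,K,P=grab("scene",2);a=cv2.resize(im[220:340,260:400,::-1],None,fx=4,fy=4,interpolation=2)
cv2.imwrite("pics/s7.png",cv2.convertScaleAbs(a,alpha=1.3))
```

```text
t 17.95 [ 6.2107e+02 -2.8054e+02  1.2040e+02 -0.0000e+00  3.2000e-01 -1.8000e-01] sd [0.05 0.14 0.03 0.36 0.77 0.74]
[-3.14157802e+00 -2.21481938e-04  2.24696937e+00]
```

View pics/s7.png

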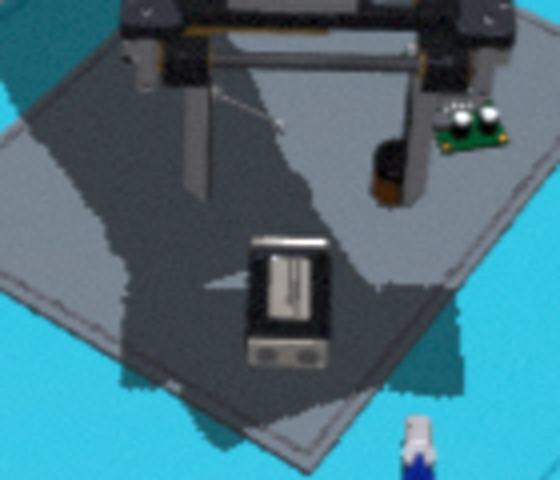

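The open jaws are above and behind the battery, aligned with it, and the knob is clear. I still need −7.7 mm in y before descending.

Emit:
apply_moves(deltas=[[0, 0, -0.77, -1, 0, 0, -0.006], [0, 0, 0, -2.5, 0, 0, 0], [0, 0, 0, -2.5, 0, 0, 0], [0, 0, 0, -1.5, 0, 0, 0], [0, 0, 0, -0.74, 0, 0, 0], [80, 0, 0, 0, 0, 0, 0], [155, 0, 0, 0, 0, 0, 0], [155, 0, 0, 0, 0, 0, 0], [155, 0, 0, 0, 0, 0, 0], [155, 0, 0, 0, 0, 0, 0]], grip_force=20)

```text
time_s: 19.05
ee_pos: [0.6213, -0.2886, 0.0386]
eef_rot: [3.141, 0.001, 2.241]
force: [0.3, -0.2, 0.5]
grip_width: 0.0571
grip_force: 0.0
```

Emit:
apply_moves(deltas=[[155, 0, 0, 0, 0, 0, 0], [155, 0, 0, 0, 0, 0, 0], [155, 0, 0, 0, 0, 0, 0]])

```text
time_s: 19.35
ee_pos: [0.6212, -0.2886, 0.0382]
eef_rot: [3.142, 0.0, 2.241]
force: [0.2, 0.3, 0.4]
grip_width: 0.0424
grip_force: 20.0
```

```bash
python3 -c "from h import *;pose(2);print(ctrl.get_obs()['eef_rot'])"
```

```text
t 19.45 [ 6.2117e+02 -2.8854e+02  3.8220e+01 -8.8000e-01  3.0000e-02  1.8700e+00] sd [0.01 0.02 0.01 0.35 0.27 0.4 ]
[3.14151829e+00 9.93578522e-05 2.24082729e+00]
```

Emit:
apply_moves(deltas=[[155, 0, 0, 0.5, 0, 0, 0], [155, 0, 0, 2, 0, 0, 0], [155, 0, 0, 3, 0, 0, 0], [155, 0, 1, 2.5, 0, 0, 0], [155, -0.5, 4, 0, 0, 0, 0.09], [155, -0.8, 4.4, 0, 0, 0, 0.1], [155, -0.8, 4.4, 0, 0, 0, 0.1], [155, -0.8, 4.4, 0, 0, 0, 0.1], [155, -0.8, 4.4, 0, 0, 0, 0.1], [155, -0.8, 4.4, 0, 0, 0, 0.1]])

```text
time_s: 20.45
ee_pos: [0.5755, -0.0168, 0.1183]
eef_rot: [3.142, 0.0, 2.835]
force: [0.6, 0.2, -1.2]
grip_width: 0.0428
grip_force: 20.0
```

Emit:
apply_moves(deltas=[[155, -0.8, 4.4, 0, 0, 0, 0.1], [155, -0.8, 4.4, 0, 0, 0, 0.1], [155, -0.8, 4.4, 0, 0, 0, 0.1], [155, -0.8, 4.4, 0, 0, 0, 0.098], [155, -0.7, 3, 0, 0, 0, 0], [155, -0.5, 1, 0, 0, 0, 0], [155, 0, 0, -1.5, 0, 0, 0], [155, 0, 0, 0, 0, 0, 0], [155, 0, 0, 0, 0, 0, 0], [155, 0, 0, 0, 0, 0, 0]])

```text
time_s: 21.45
ee_pos: [0.5326, 0.1969, 0.1037]
eef_rot: [3.142, 0.001, -3.055]
force: [1.0, 1.2, -1.6]
grip_width: 0.0431
grip_force: 20.0
```

```bash
python3 -c "from h import *;pose(4);print(ctrl.get_obs()['eef_rot'])"
```

```text
t 21.65 [ 5.3245e+02  1.9712e+02  1.0360e+02  1.7000e-01 -1.5000e-01 -1.9100e+00] sd [0.07 0.09 0.09 0.26 0.39 0.47]
[ 3.14149093e+00  5.50149142e-04 -3.05482467e+00]
```

Emit:
apply_moves(deltas=[[155, -0.2, 0, -1, 0, 0, 0], [155, 0, 0, -2, 0, 0, 0], [155, 0, 0, -1.6, 0, 0, 0], [155, 0, 0, -0.8, 0, 0, 0], [155, 0, 0, -0.4, 0, 0, 0], [155, 0, 0, -0.2, 0, 0, 0], [155, 0, 0, 0, 0, 0, 0], [155, 0, 0, 0, 0, 0, 0]])

```text
time_s: 22.45
ee_pos: [0.5304, 0.1976, 0.0437]
eef_rot: [3.141, 0.001, -3.054]
force: [-0.2, 0.5, -1.4]
grip_width: 0.0431
grip_force: 20.0
```

Run:
```python
from h import *
pose(3)
im,K,P=grab("scene",2);a=cv2.resize(im[110:230,360:500,::-1],None,fx=4,fy=4,interpolation=2)
cv2.imwrite("pics/s8.png",cv2.convertScaleAbs(a,alpha=1.3))
```

```text
t 22.6 [ 5.3035e+02  1.9756e+02  4.3580e+01  1.9000e-01 -2.4000e-01 -1.2000e+00] sd [0.03 0.02 0.06 0.83 0.13 0.45]
```

View pics/s8.png

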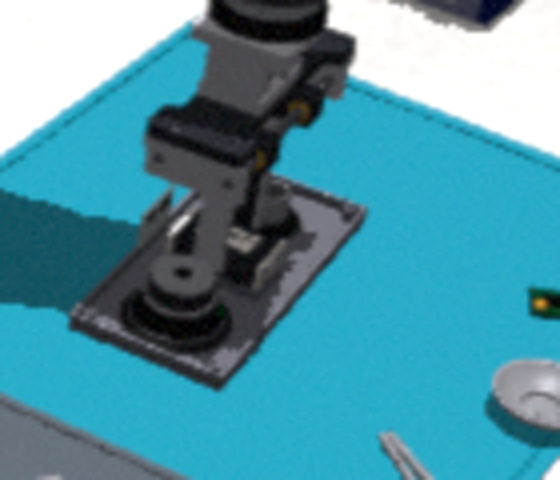

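The battery hangs squarely crosswise between the two drivers, just above the foam. Setting it down.

Emit:
apply_moves(deltas=[[155, 0, 0, -0.15, 0, 0, 0], [155, 0, 0, -0.1, 0, 0, 0], [155, 0, 0, -0.05, 0, 0, 0], [155, 0, 0, -0.05, 0, 0, 0], [155, 0, 0, 0, 0, 0, 0], [155, 0, 0, 0, 0, 0, 0]])

```text
time_s: 23.3
ee_pos: [0.5301, 0.1975, 0.0396]
eef_rot: [3.142, 0.0, -3.054]
force: [0.3, -0.1, -1.6]
grip_width: 0.0426
grip_force: 20.0
```

Emit:
apply_moves(deltas=[[155, 0.02, -0.02, -0.04, 0, 0, 0], [155, 0, 0, -0.04, 0, 0, 0], [155, 0, 0, 0, 0, 0, 0]])

```text
time_s: 23.6
ee_pos: [0.5304, 0.1973, 0.0391]
eef_rot: [3.142, 0.0, -3.054]
force: [-2.8, -0.0, 5.4]
grip_width: 0.0429
grip_force: 20.0
```

Emit:
apply_moves(deltas=[[133, 0, 0, 0, 0, 0, 0], [128, 0, 0, 0, 0, 0, 0], [122, 0, 0, 0, 0, 0, 0], [122, 0, 0, 0, 0, 0, 0], [122, 0, 0, 0.5, 0, 0, 0], [122, 0, 0, 2, 0, 0, 0], [122, 0, 0, 3, 0, 0, 0], [60, 0, 0, 3, 0, 0, 0], [0, 0.5, -3, 0, 0, 0, 0], [0, 1, -4.5, 0, 0, 0, -0.1]])

```text
time_s: 24.6
ee_pos: [0.5455, 0.1229, 0.1252]
eef_rot: [3.141, 0.002, 3.131]
force: [0.4, -0.7, -0.5]
grip_width: 0.0697
grip_force: 0.0
```

Emit:
apply_moves(deltas=[[0, 1, -4.5, 0, 0, 0, -0.12], [0, 1, -4.5, 0, 0, 0, -0.12], [0, 1, -4.5, 0, 0, 0, -0.12], [0, 1, -4.5, 0, 0, 0, -0.12], [0, 1, -4, 0, 0, 0, -0.12], [0, 0, 0, 0, 0, 0, -0.04], [0, 0, 0, 0, 0, 0, 0], [0, 0, 0, 0, 0, 0, 0], [0, 0, 0, 0, 0, 0, 0]])

```text
time_s: 25.5
ee_pos: [0.5953, -0.0969, 0.124]
eef_rot: [3.142, 0.0, 2.491]
force: [0.5, -0.5, 0.8]
grip_width: 0.0938
grip_force: 0.0
```

Run:
```python
from m2 import *
pose(2);print(ctrl.get_obs()["eef_rot"])
for n in("top","scene"):
    im,K,P=grab(n); np.savez(f"{n}.npz",im=im,K=K,P=P)
a=load("top")[0][120:185,150:265,::-1]; b=load("scene")[0][140:225,370:460,::-1]
c=load("scene")[0][190:280,320:420,::-1]
r=lambda x,w:cv2.resize(x,(w,340),interpolation=2)
cv2.imwrite("pics/c9.png",cv2.convertScaleAbs(np.hstack([r(b,360),r(c,378)]),alpha=1.4))
_,K,P=load("scene"); print(proj([[.5304,.1972,.027]],K,P))
for im_,q in ((load("scene"),proj([[.5304,.1972,.027]],K,P)[0]),):
    h,t=blob(im_[0],q,7,"bright"); rc=cv2.minAreaRect(cast(h,.027,K,P)[:,:2].astype(np.float32)*1000); print(rc)
```

```text
t 25.6 [ 5.9533e+02 -9.6930e+01  1.2397e+02 -3.1000e-01 -1.9000e-01 -2.3000e-01] sd [0.   0.02 0.02 0.19 0.01 0.19]
[3.14151458e+00 1.00982820e-04 2.49062639e+00]
[[416.6784414  170.29446154]]
((523.9140625, 218.80503845214844), (26.846311569213867, 31.931804656982422), 41.312198638916016)
```

View pics/c9.png

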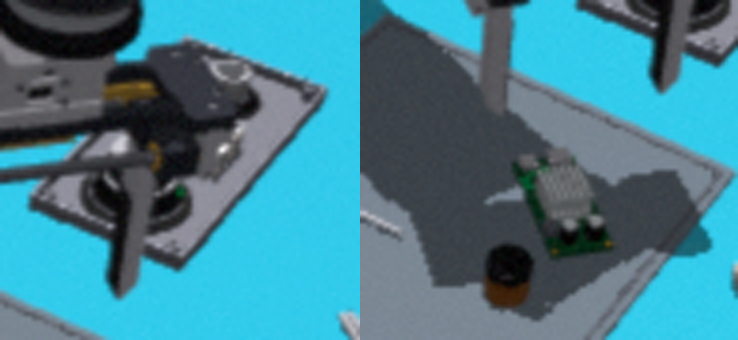

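The board is under the gripper with the knob clear of the fingers, and the battery is mostly hidden by the gripper. Gripping the heat sink.

Emit:
apply_moves(deltas=[[0, 0, -0.18, -1.5, 0, 0, 0], [0, 0, 0, -2.5, 0, 0, 0], [0, 0, 0, -2.5, 0, 0, 0], [0, 0, 0, -1.3, 0, 0, 0], [0, 0, 0, -0.8, 0, 0, 0], [80, 0, 0, 0, 0, 0, 0], [200, 0, 0, 0, 0, 0, 0], [200, 0, 0, 0, 0, 0, 0], [200, 0, 0, 0, 0, 0, 0], [200, 0, 0, 0, 0, 0, 0]], grip_force=15)

```text
time_s: 27.0
ee_pos: [0.5955, -0.0996, 0.0383]
eef_rot: [3.141, 0.001, 2.489]
force: [-0.7, 0.2, -0.2]
grip_width: 0.057
grip_force: 0.0
```

Emit:
apply_moves(deltas=[[200, 0, 0, 0, 0, 0, 0], [200, 0, 0, 0, 0, 0, 0], [200, 0, 0, 0, 0, 0, 0], [200, 0, 0, 0, 0, 0, 0], [200, 0, 0, 0, 0, 0, 0]])

```text
time_s: 27.5
ee_pos: [0.5953, -0.0995, 0.0378]
eef_rot: [-3.142, -0.0, 2.489]
force: [-0.6, -0.1, 0.3]
grip_width: 0.0257
grip_force: 15.0
```

```bash
python3 -c "from h import *;pose(2);s=ctrl.get_obs();print(s['eef_rot'],s['grip_width'],s['grip_force'])"
```

```text
t 27.6 [ 5.9532e+02 -9.9520e+01  3.7760e+01 -2.0000e-02  7.0000e-02  3.7000e-01] sd [0.01 0.01 0.   0.24 0.06 0.37]
[-3.14156245e+00 -3.62775373e-05  2.48881641e+00] 0.025632038364208246 15.000016987323761
```

Emit:
apply_moves(deltas=[[200, 0, 0, 0.5, 0, 0, 0], [200, 0, 0, 2, 0, 0, 0], [200, 0, 0, 3, 0, 0, 0], [200, -1, 0, 3, 0, 0, 0.09], [200, -3, 0, 0, 0, 0, 0.13], [200, -3.5, 0, 0, 0, 0, 0.13], [200, -3.5, 0, 0, 0, 0, 0.13], [200, -2.5, 0, 0, 0, 0, 0.13], [200, -1, 0, 0, 0, 0, 0.13], [200, 0, 0, 0, 0, 0, 0]])

```text
time_s: 28.6
ee_pos: [0.4496, -0.0996, 0.1233]
eef_rot: [-3.141, 0.0, -3.053]
force: [1.2, 0.1, -0.1]
grip_width: 0.0254
grip_force: 15.0
```

Emit:
apply_moves(deltas=[[200, 0, 0, 0, 0, 0, 0], [200, 0, 0, 0, 0, 0, 0]])

```text
time_s: 28.8
ee_pos: [0.451, -0.0996, 0.1229]
eef_rot: [-3.141, 0.0, -3.057]
force: [-1.5, -0.8, -0.6]
grip_width: 0.0258
grip_force: 15.0
```

Run:
```python
from m2 import *
pose(2);print(ctrl.get_obs()["eef_rot"])
for n in("top","scene"):
    im,K,P=grab(n); np.savez(f"{n}.npz",im=im,K=K,P=P)
a=load("top")[0][120:185,150:265,::-1]; b=load("scene")[0][140:225,370:460,::-1]
c=load("scene")[0][130:250,270:400,::-1]
r=lambda x,w,h:cv2.resize(x,(w,h),interpolation=2)
cv2.imwrite("pics/c10.png",cv2.convertScaleAbs(np.hstack([np.vstack([r(a,400,226),r(b,400,374)]),r(c,400,600)]),alpha=1.4))
tp=ctrl.get_obs()["ee_pos"]; y=np.radians(5); X=np.array([np.cos(y),np.sin(y),0]);Y=np.array([-X[1],X[0],0])
for n in("top","scene"):
    _,K,P=load(n); print(n,"lab",proj([[.5304,.1972,.027]],K,P).round(1).tolist())
    print(" bat",proj([np.array([.5304,.1972,.027])+sx*.035*X+sy*.0215*Y for sx,sy in((1,1),(1,-1),(-1,-1),(-1,1))],K,P).round(1).tolist())
    print(" brd",proj([tp+[0,0,-.0308]+sx*.042*X+sy*.02*Y for sx,sy in((1,1),(1,-1),(-1,-1),(-1,1))],K,P).round(1).tolist())
```

```text
t 28.9 [ 4.5081e+02 -9.9510e+01  1.2271e+02 -4.0000e-02  5.3000e-01 -1.0300e+00] sd [0.07 0.   0.06 0.39 0.32 0.26]
[ 3.14153430e+00 -1.40578449e-04 -3.05602046e+00]
top lab [[204.0, 151.3]]
 bat [[195.4, 138.9], [212.1, 137.6], [212.7, 163.9], [195.8, 165.2]]
 brd [[309.5, 160.0], [326.5, 158.7], [329.4, 193.7], [312.1, 195.1]]
scene lab [[416.7, 170.3]]
 bat [[431.7, 171.0], [424.9, 178.7], [401.6, 169.6], [408.8, 162.2]]
 brd [[346.1, 192.9], [336.9, 201.7], [307.5, 188.4], [317.0, 180.2]]
```

View pics/c10.png

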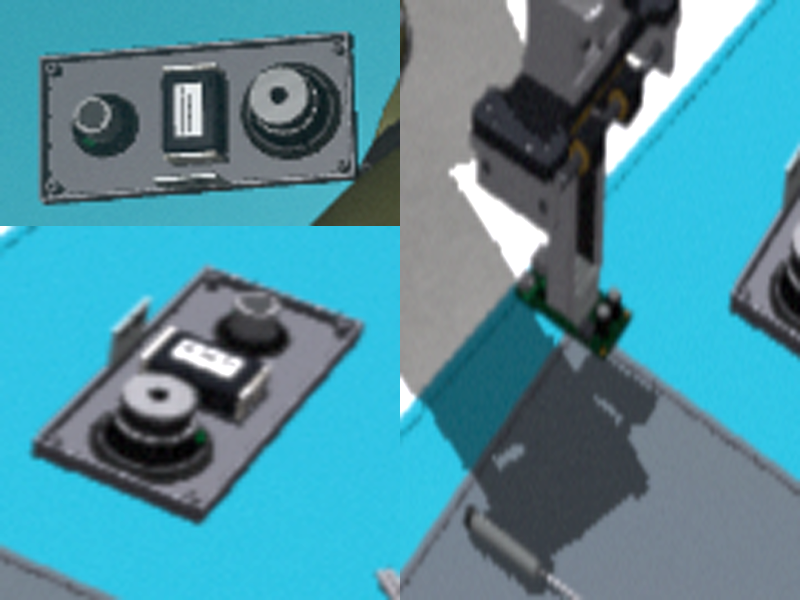

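The battery lies crosswise on the foam, with its label at top (203.8,150.8) against expected (204.0,151.3). The board hangs level with its sockets towards the plate, about 1 mm off along its length. Taking it over.

Emit:
apply_moves(deltas=[[200, 0.6, 2, 0, 0, 0, 0], [200, 1.2, 4.3, 0, 0, 0, 0], [200, 1.2, 4.5, 0, 0, 0, 0], [200, 1.2, 4.5, 0, 0, 0, 0], [200, 1.2, 4.5, 0, 0, 0, 0], [200, 1.2, 4.5, 0, 0, 0, 0], [200, 0.9, 3.6, 0, 0, 0, 0], [200, 0.5, 1.8, 0, 0, 0, 0], [200, 0, 0, 0, 0, 0, 0], [200, 0, 0, 0, 0, 0, 0]])

```text
time_s: 30.3
ee_pos: [0.5301, 0.1972, 0.1225]
eef_rot: [-3.141, -0.001, -3.054]
force: [-0.4, -0.3, -1.1]
grip_width: 0.026
grip_force: 15.0
```

Emit:
apply_moves(deltas=[[200, 0, 0, -1, 0, 0, 0], [200, 0, 0, -1.5, 0, 0, 0], [200, 0, 0, -1.5, 0, 0, 0], [200, 0, 0, -1, 0, 0, 0], [200, 0, 0, 0, 0, 0, 0], [200, 0, 0, 0, 0, 0, 0]])

```text
time_s: 30.9
ee_pos: [0.5304, 0.1973, 0.0728]
eef_rot: [-3.142, -0.0, -3.055]
force: [0.4, -0.4, -0.4]
grip_width: 0.0259
grip_force: 15.0
```

Run:
```python
from h import *
pose(3);print(ctrl.get_obs()["eef_rot"])
```

```text
t 31.05 [ 5.3064e+02  1.9750e+02  7.3350e+01  4.6000e-01  5.2000e-01 -1.0700e+00] sd [0.02 0.05 0.08 0.84 0.13 0.31]
[ 3.14138893e+00  1.05068103e-03 -3.05436749e+00]
```

Emit:
apply_moves(deltas=[[200, 0.05, -0.02, -0.5, 0, 0, 0], [200, 0, 0, -0.4, 0, 0, 0], [200, 0, 0, -0.2, 0, 0, 0], [200, 0, 0, 0, 0, 0, 0], [200, 0, 0, 0, 0, 0, 0]])

```text
time_s: 31.55
ee_pos: [0.5308, 0.1973, 0.0618]
eef_rot: [3.142, -0.0, -3.054]
force: [-0.1, -0.4, -0.5]
grip_width: 0.026
grip_force: 15.0
```

Emit:
apply_moves(deltas=[[200, 0, 0, -0.04, 0, 0, 0], [200, 0, 0, -0.04, 0, 0, 0], [200, 0, 0, 0, 0, 0, 0]])

```text
time_s: 31.85
ee_pos: [0.5308, 0.1973, 0.061]
eef_rot: [3.142, -0.0, -3.054]
force: [-0.0, 0.4, 0.3]
grip_width: 0.0253
grip_force: 15.0
```

Emit:
apply_moves(deltas=[[200, 0, 0, -0.04, 0, 0, 0], [200, 0, 0, 0, 0, 0, 0], [200, 0, 0, 0, 0, 0, 0]])

```text
time_s: 32.15
ee_pos: [0.5309, 0.1973, 0.0608]
eef_rot: [3.142, 0.0, -3.054]
force: [-1.4, 0.3, 2.4]
grip_width: 0.0258
grip_force: 15.0
```

Contact. Releasing and withdrawing.

Emit:
apply_moves(deltas=[[180, 0, 0, 0, 0, 0, 0], [170, 0, 0, 0, 0, 0, 0], [155, 0, 0, 0, 0, 0, 0], [140, 0, 0, 0, 0, 0, 0], [130, 0, 0, 0, 0, 0, 0], [130, 0, 0, 0.5, 0, 0, 0], [130, 0, 0, 2, 0, 0, 0], [130, 0, 0, 3, 0, 0, 0], [130, 0, 0, 4, 0, 0, 0], [60, -1, -3, 2, 0, 0, 0]])

```text
time_s: 33.15
ee_pos: [0.5218, 0.1689, 0.1791]
eef_rot: [3.141, 0.004, -3.052]
force: [0.1, -0.3, 0.1]
grip_width: 0.0512
grip_force: 0.0
```

Emit:
apply_moves(deltas=[[0, -1.5, -4.5, 0, 0, 0, 0], [0, -1.5, -4.5, 0, 0, 0, 0], [0, -1.5, -4.5, 0, 0, 0, 0], [0, -1.5, -4.5, 0, 0, 0, 0], [0, -1.5, -4.5, 0, 0, 0, 0], [0, -1.5, -4, 0, 0, 0, 0], [0, 0, 0, 0, 0, 0, 0], [0, 0, 0, 0, 0, 0, 0]])

```text
time_s: 33.95
ee_pos: [0.4308, -0.0982, 0.176]
eef_rot: [-3.141, 0.001, -3.056]
force: [0.6, -0.4, -0.5]
grip_width: 0.0943
grip_force: 0.0
```

Run:
```python
from m2 import *
pose(1)
for n in("top","scene"):
    im,K,P=grab(n); np.savez(f"{n}.npz",im=im,K=K,P=P)
a=load("top")[0][115:190,150:270,::-1]; b=load("scene")[0][140:230,370:460,::-1]
r=lambda x,w,h:cv2.resize(x,(w,h),interpolation=2)
cv2.imwrite("pics/c11.png",cv2.convertScaleAbs(np.hstack([r(a,480,300),r(b,300,300)]),alpha=1.4))
y=np.radians(5); X=np.array([np.cos(y),np.sin(y),0]);Y=np.array([-X[1],X[0],0])
for n in("top","scene"):
    im,K,P=load(n); c=proj([[.5304,.1972,.03]],K,P)[0]; print(n,c,"brd",proj([np.array([.5304,.1972,.03])+sx*.042*X+sy*.02*Y for sx,sy in((1,1),(1,-1),(-1,-1),(-1,1))],K,P).round(1).tolist())
    h,t=blob(im,c,19,"green",78); w=cast(h,.03,K,P)[:,:2].astype(np.float32)*1000; print(t,cv2.minAreaRect(w))
```

```text
t 34.0 [ 4.3104e+02 -9.7430e+01  1.7590e+02  4.3000e-01  1.2600e+00  4.1000e-01] sd [0. 0. 0. 0. 0. 0.]
top [203.62019366 150.98106604] brd [[195.5, 135.9], [211.1, 134.7], [211.8, 166.3], [196.0, 167.6]]
78.0 ((531.2637329101562, 197.720947265625), (86.71967315673828, 42.23312759399414), 5.18163537979126)
scene [416.83584105 169.41055389] brd [[434.0, 171.3], [427.7, 178.5], [399.8, 167.5], [406.4, 160.8]]
78.0 ((471.716796875, 233.96224975585938), (51.70743179321289, 69.36190032958984), 32.837158203125)
```

View pics/c11.png

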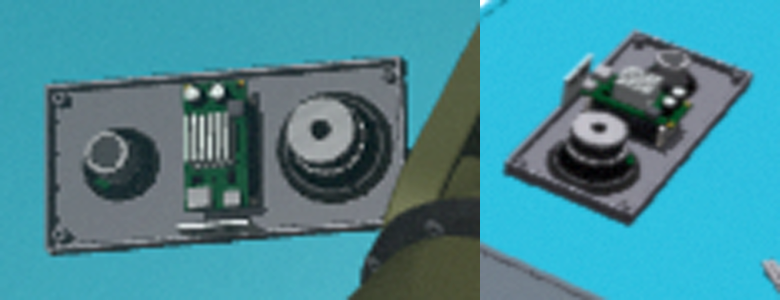

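The board sits on the battery at (531.3,197.7), yaw 5.2°, sockets facing the plate, and everything else is in place.

```bash
python3 -c "from station import ctrl;print(ctrl.hand_in())"
```

```text
the job is handed in; nothing more can be done
None
```

I placed the woofer, tweeter, battery and amplifier board in the shell as asked, each within about 1–2 mm by the cameras. I handed the job in at about 34 s; it returned no verdict.

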